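# Put the batik stamps away in reverse order

### The arm

A 6-joint arm with a two-finger parallel gripper is mounted at the origin on the work surface. World frame = base frame: x ahead of the robot, y to its left, z up, the work surface at z = 0. Lengths are in m, angles in rad, forces in N, time in s.
With the tool pointing down it reaches from about 0.35 to 0.85 m from the base axis. Payload 8.1 kg.
Tool frame: the origin (TCP) lies on the centre line of the jaws, within the pads' length; the fingertips stand 11 mm ahead of it and the grasp point (between the pads) lies 8 mm behind it (r.tcp_to_tips is the distance from the TCP to the fingertips, in m); z points along the fingers, y is the line along which they close (so a half turn about z gives the same grasp; the last joint's range is limited). The gripper opens to 85 mm and grips with 20 to 120 N. Pads are 22 mm wide; open, the fingers measure 114 mm over their backs; the gripper's body (76 mm by 85 mm) begins 54 mm behind the grasp point. The pads swing forward as they close: fully open they stand 13 mm farther back than shut.
Start: joints at [-0.085, 0.13, 1.488, -0, 1.523, -0.085], TCP at [0.6, 0, 0.242] pointing down, gripper open.
Joint ranges: [-2.96, 2.96], [-0.89, 2.26], [0.02, 2.5], [-1.34, 4.48], [0, 2.73], [-2.66, 2.66]. Speed limits (rad/s): [2.39, 2.39, 2.79, 3.14, 3.14, 3.14].

### API

Orientations are given as a 3x3 rotation matrix whose columns are the frame's x, y, z axes.
In Python, from bench import r gives the robot as it stands.
- The arm moves only by the tool carry_out, never from a script. Its argument "increments" is a list of rows, each an object of numbers: "x", "y", "z": the shift along the world's x, y, z in mm; "roll": the turn about the world's z in rad. In form: [{"x": .., "y": .., "z": .., "roll": ..}, ...]. A call has 1 to 12 rows; each row shifts and turns the commanded pose from where the row before left it; what a row does not reach is not made up. A row lasts 1/10 s, in which the tool goes at most 50 mm and 8.59 degrees, less where a joint would pass 70% of its speed; a pose out of reach is approached as far as the arm can. A call is refused whole if a number of a shift passes 50 or a number of a turn 0.15, either way. A call with a gripper value outside its range is refused whole. "fingers" is the opening, from 0 (shut) to 1 (fully open), set as the call begins (left out, the last holds). The fingers move at their own pace and stop on an object; the grip force is fixed at half the most. Time passes only in rows, so rows that do not move let the fingers close. It gives the time, the measured TCP pose, the force, the opening and the grip force at its end, in the units of the state.
- r.state(): the state, without advancing time (a new reading comes with each control period).
- r.camera(name): name is "scene" or "side" or "wrist"; returns a dict with "image" (480x640x3 uint8, red, green, blue), "K" (3x3 intrinsics, pixels), "dist" ([k1, k2, p1, p2, k3] as OpenCV has them; the pictures are not rectified), "cam_to_world" (4x4, takes a point from camera to world coordinates). Camera axes: x right, y down, z forward; pixel columns grow to the right and rows downward; lengths in m; the calibration is good to about 2 mm. A picture is of the moment at which its call begins. There is no depth.
- r.job_done(): hands the job in; it is judged then, once.
Trained networks look in a picture, given as the dict that the camera call returned (one of the last four; its "shot" number tells which), for a name from the list of things; names that differ only in an ending like _2 or _b are one class to them, and where a whole thing is asked for, a point or a joint stands for the part that bears it (a point fixed in the world has none). Each returns a list of dicts, best first, with "conf" (0 to 1); they miss things now and then, are a little off and sometimes report something else, mostly with a low value. They report only what shows in the picture. A call takes as long as a camera call.
- r.spot_in(name, picture): "extent" ([left, top, right, bottom] in pixels, round what is visible of it).
- r.tip_of(name, picture): "point" ([column, row] in pixels: a listed point, or the origin of a listed thing).
The state is a dict: "clock": time; "joints": joint angles; "joint_velocities": joint speeds; "effort": joint torques, N m; "tcp_pos": TCP position; "orientation": TCP orientation; "contact_force": force on the tool from outside, world axes, zero at the start; "ft_torque": the same for the moment, N m; "opening": finger opening in m; "grasp_force": force on a finger pad.
Only numpy, scipy, OpenCV 4.12 (cv2) and the standard library are available. Lean on these libraries where they do the work, as an engineer would, in place of code of your own. Each camera call takes 0.05 s, during which the arm holds its last target. There are 200 camera calls.

### The job

The four copper batik stamps stand in a row on the drip dishes of the dark steel stand, in the order they were printed. Put them away in the wooden rack, one in the middle of each bay, upright on its floor, in the reverse order: seen from the robot, the stamp that stands leftmost on the stand goes into the rightmost bay, the second from the left into the second bay from the right, and so on. Lower each one gently into its bay, without dropping it or tipping any over.

Things in the scene. Friction and masses are not known exactly. Their poses are not given: they have to be found in the camera images.
- stamp_round: Loose batik stamp, 0.25-0.5 kg. Copper block 24 mm high, from above: round disc, 56 mm across. Two steel posts carry a dark wooden grip bar: 18 mm wide along the stamp's x, 50 mm long along its y, 20 mm high, its middle 66 mm above the underside. Grip it from above across the 18 mm. Starts within 0.15 rad of the stand's yaw. Origin: centre of the underside, z up.
- stamp_square: Loose batik stamp, 0.25-0.5 kg. Copper block 24 mm high, from above: square, 52 x 52 mm. Two steel posts carry a dark wooden grip bar: 18 mm wide along the stamp's x, 50 mm long along its y, 20 mm high, its middle 66 mm above the underside. Grip it from above across the 18 mm. Starts within 0.15 rad of the stand's yaw. Origin: centre of the underside, z up.
- stamp_oblong: Loose batik stamp, 0.25-0.5 kg. Copper block 24 mm high, from above: long rectangle, 34 mm along x and 56 mm along y. Two steel posts carry a dark wooden grip bar: 18 mm wide along the stamp's x, 50 mm long along its y, 20 mm high, its middle 66 mm above the underside. Grip it from above across the 18 mm. Starts within 0.15 rad of the stand's yaw. Origin: centre of the underside, z up.
- stamp_cross: Loose batik stamp, 0.25-0.5 kg. Copper block 24 mm high, from above: plus-shaped cross, 56 mm across, arms 20 mm wide. Two steel posts carry a dark wooden grip bar: 18 mm wide along the stamp's x, 50 mm long along its y, 20 mm high, its middle 66 mm above the underside. Grip it from above across the 18 mm. Starts within 0.15 rad of the stand's yaw. Origin: centre of the underside, z up.
- dish_round: Flat aluminium drip dish, 72 mm across, 4 mm thick, fixed on the drip stand; the round stamp starts on it, roughly centred. All four dishes are alike. Origin: centre of its underside, 40 mm above the table.
- dish_square: Flat aluminium drip dish, 72 mm across, 4 mm thick, fixed on the drip stand; the square stamp starts on it, roughly centred. All four dishes are alike. Origin: centre of its underside, 40 mm above the table.
- dish_oblong: Flat aluminium drip dish, 72 mm across, 4 mm thick, fixed on the drip stand; the oblong stamp starts on it, roughly centred. All four dishes are alike. Origin: centre of its underside, 40 mm above the table.
- dish_cross: Flat aluminium drip dish, 72 mm across, 4 mm thick, fixed on the drip stand; the cross stamp starts on it, roughly centred. All four dishes are alike. Origin: centre of its underside, 40 mm above the table.
- drip_stand: Dark steel stand, fixed, 80 mm (x) by 396 mm (y), deck top 40 mm above the table; the dishes stand in a row, centres at y = +114, +38, -38, -114 mm (left to right seen from the robot). A white jar on its left end (y = +192 mm) is not part of the job. Origin: on the table, in the middle of the row; x away from the robot, y to its left, turned up to 0.18 rad. Either rack may be nearer.
- storage_rack: Wooden rack, fixed, 80 mm (x) by 396 mm (y), floor 12 mm above the table. Five partitions, 20 mm high above the floor, 6 mm thick, make four bays 70 mm wide, centres at x = 0, y = +114, +38, -38, -114 mm (left to right). The end ledge at the right with a steel tin (y = -192 mm) is no bay. Origin: on the table, in the middle of the bays; x away from the robot, y to its left, turned up to 0.18 rad.

How it is judged:
By the outcome, as a careful person would: the job done as asked, in the order asked, and still so for the second after the job is handed in, with the robot touching nothing.
It also fails if it takes over 91 s, if anything falls off the work surface, if the arm or the gripper's body presses on something with over 40 N, if the wrist force passes 120 N, or if a joint passes its speed limit or range.

## Working session

There is one attempt and no reset: what is moved stays moved. The work goes in short steps, Python scripts to look and compute and a tool call to move; the robot and the scene stay as the last step left them, time stands still between calls to the robot, and variables do not carry over. Pictures are saved under pics/ and viewed, at most 14 in all, crops included, and the job is handed in when it is done.

Besides the shell and the picture viewer there is one more tool, called after "Emit:" as name(argument=value, ...) on one line, values as JSON. carry_out: Moves the arm, as the interface text tells. Its arguments: {"type":"object","properties":{"increments":{"type":"array"},"fingers":{"type":"number"}},"required":["increments"]}

```bash
mkdir -p pics
cat > h.py <<'E'
import numpy as np, cv2
from bench import r
N=['round','square','oblong','cross']
def ray(p,px,z):
    u=cv2.undistortPoints(np.array([[px]],float),p['K'],np.array(p['dist'],float))[0,0]
    T=np.array(p['cam_to_world']); d=T[:3,:3]@np.array([u[0],u[1],1]); o=T[:3,3]
    return o+d*(z-o[2])/d[2]
def proj(p,pts):
    T=np.linalg.inv(np.array(p['cam_to_world']))
    return cv2.projectPoints(np.array(pts,float).reshape(-1,3),cv2.Rodrigues(T[:3,:3])[0],T[:3,3],np.array(p['K'],float),np.array(p['dist'],float))[0].reshape(-1,2)
def save(p,n): cv2.imwrite('pics/'+n,cv2.cvtColor(p['image'],cv2.COLOR_RGB2BGR))
E
python3 - <<'E'
from h import *
s=r.state();print(s['clock'],s['tcp_pos'],s['opening'],r.tcp_to_tips)
for c in ['scene','side','wrist']:
    p=r.camera(c);save(p,c+'0.png');print(c,np.round(p['cam_to_world'],3)[:3].tolist())
    for n,z in [('stamp_'+a,.044) for a in N]+[('dish_'+a,.04) for a in N]+[('drip_stand',0),('storage_rack',0)]:
        for d in r.tip_of(n,p)[:2]: print(n,np.round(d['point'],1),round(d['conf'],2),np.round(ray(p,d['point'],z)[:2],4))
E
```

```text
0.0 [5.99466518e-01 8.49552288e-05 2.41254595e-01] 0.08548113489763666 0.011
scene [[-0.871, 0.391, -0.299, 0.756], [0.492, 0.711, -0.502, 0.337], [0.016, -0.584, -0.812, 0.612]]
stamp_round [420.2 289.8] 0.89 [0.4565 0.1333]
stamp_square [328.6 190. ] 0.86 [ 0.4742 -0.0937]
stamp_oblong [359.1 223. ] 0.94 [ 0.4674 -0.0105]
stamp_oblong [418.7 293.9] 0.49 [0.4624 0.1376]
stamp_cross [383.3 255.8] 0.83 [0.4694 0.0596]
dish_round [418.3 290.4] 0.56 [0.4574 0.1313]
dish_square [329.7 189.4] 0.6 [ 0.47  -0.097]
dish_oblong [354.2 220.5] 0.78 [ 0.4695 -0.021 ]
dish_cross [388.5 251.9] 0.77 [0.4564 0.0555]
drip_stand [368.4 252.8] 0.64 [0.4651 0.0216]
storage_rack [272.4 318. ] 0.69 [0.6529 0.0503]
side [[-0.665, -0.573, 0.479, 0.228], [-0.747, 0.504, -0.434, 0.326], [0.007, -0.647, -0.763, 0.6]]
stamp_round [311.7 355.6] 0.72 [0.4524 0.1379]
stamp_square [426.4 247.8] 0.93 [ 0.472  -0.0936]
stamp_oblong [387.4 283. ] 0.71 [ 0.4665 -0.0078]
stamp_cross [351.1 315.3] 0.97 [0.4621 0.0633]
stamp_cross [350.1 311.1] 0.53 [0.4675 0.0599]
dish_round [348.1 313.3] 0.4 [0.4686 0.0622]
dish_square [425.1 249.3] 0.8 [ 0.4732 -0.0931]
dish_oblong [389.1 280.7] 0.67 [ 0.4693 -0.0147]
dish_cross [348.5 314.8] 0.56 [0.4666 0.0634]
dish_cross [366.7 314.4] 0.36 [0.4516 0.0455]
drip_stand [368.3 316.6] 0.79 [0.4635 0.0263]
storage_rack [271.2 247.5] 0.94 [0.6479 0.05  ]
wrist [[1.0, 0.001, 0.0, 0.601], [0.001, -0.947, -0.322, 0.082], [0.0, 0.322, -0.947, 0.374]]
stamp_round [135.6  41.1] 0.57 [0.4578 0.1351]
stamp_square [193.2 302.6] 0.63 [ 0.4774 -0.0949]
stamp_oblong [169.6 227.6] 0.59 [ 0.464  -0.0174]
dish_round [194.2 303.2] 0.21 [ 0.4768 -0.0977]
dish_oblong [179.1 229.3] 0.79 [ 0.4709 -0.0203]
dish_cross [194.4 301.8] 0.16 [ 0.4772 -0.0961]
drip_stand [184.4 177.7] 0.55 [0.4672 0.0214]
```

View pics/scene0.png

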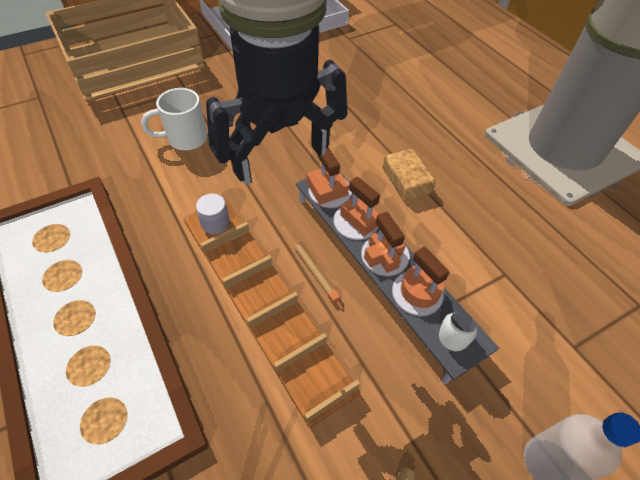

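View pics/wrist0.png

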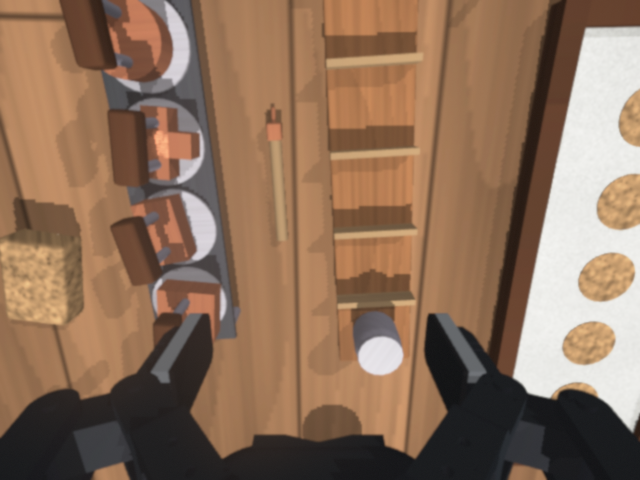

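View pics/side0.png

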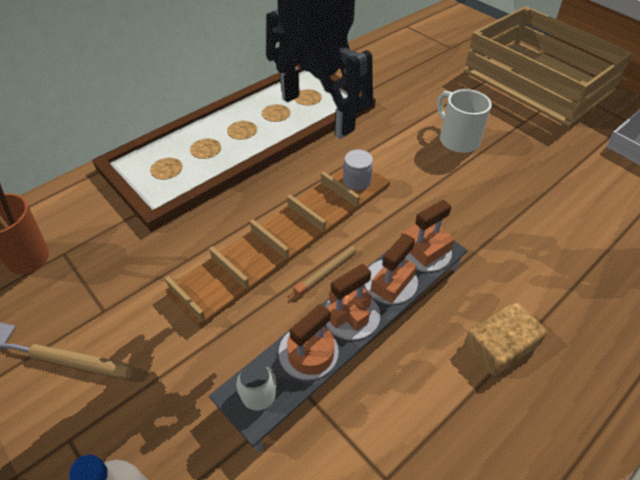

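The order from left to right is round (scene 420,290), cross (383,256), oblong (359,223), square (329,190). The rack is beyond the stand, with its bays from about (325,385) at the left to (235,255) at the right. Next I'll refine the poses by fitting model edges to the pictures.

```bash
cat >> h.py <<'E'
from scipy.optimize import differential_evolution
def grads(p,s):
    g=cv2.GaussianBlur(p['image'].astype(np.float32),(0,0),s)
    return cv2.Sobel(g,-1,1,0,ksize=3),cv2.Sobel(g,-1,0,1,ksize=3)
def seg_score(G,P,Q,n=30):
    t=np.linspace(.05,.95,n)[:,None]; X=(P+(Q-P)*t).astype(np.float32)
    d=(Q-P)/(np.linalg.norm(Q-P)+1e-9)
    ok=((X>1)&(X<[638,478])).all(1)
    if ok.sum()<n/2: return 0
    X=X[ok]
    sx,sy=[cv2.remap(a,X[:,0].copy(),X[:,1].copy(),cv2.INTER_LINEAR)[:,0] for a in G]
    v=np.abs(-sx*d[1]+sy*d[0]).max(-1)
    return np.minimum(v,120).mean()*np.linalg.norm(Q-P)**.5
def place(pts,q):
    c,s=np.cos(q[2]),np.sin(q[2]); pts=np.array(pts,float)
    return np.c_[q[0]+c*pts[:,0]-s*pts[:,1],q[1]+s*pts[:,0]+c*pts[:,1],pts[:,2]]
def rack_segs():
    S=[]
    for y in (-.152,-.076,0,.076,.152):
        for e in (-.003,.003): S+=[[-.04,y+e,.032],[.04,y+e,.032]]
    return S+[[-.04,-.21,.012],[-.04,.155,.012],[.04,-.21,.012],[.04,.155,.012]]
def bar_box(z0): return [[a,b,z] for a in(-.009,.009) for b in(-.025,.025) for z in(z0+.056,z0+.076)]
def score(ps,Gs,q,kind,z0=.044):
    t=0
    for p,G in zip(ps,Gs):
        if kind=='rack':
            u=proj(p,place(rack_segs(),q)); pr=zip(u[::2],u[1::2])
        else:
            u=proj(p,place(bar_box(z0),q)).astype(np.float32); h=cv2.convexHull(u)[:,0]; pr=zip(h,np.roll(h,-1,0))
        t+=sum(seg_score(G,a,b) for a,b in pr)
    return t
def fit(ps,q0,rad,kind,z0=.044):
    q=np.array(q0,float)
    for s,k in ((3,1),(1.2,.35)):
        Gs=[grads(p,s) for p in ps]
        R=differential_evolution(lambda x:-score(ps,Gs,x,kind,z0),[(a-k*b,a+k*b) for a,b in zip(q,rad)],popsize=12,maxiter=40,seed=1)
        q=R.x
    return q,-R.fun
E
cat > m.py <<'E'
from h import *
ps=[r.camera(c) for c in('scene','side','wrist')]
B={'round':(.457,.1345),'cross':(.466,.060),'oblong':(.466,-.012),'square':(.474,-.094)}
res={}
for n,b in B.items():
    for use in ([0,1],[0],[1]):
        q,f=fit([ps[i] for i in use],[*b,.05],[.012,.012,.33],'bar'); print(n,use,np.round(q,4),round(f))
        res.setdefault(n,q)
for use in ([0,1,2],[0,1],[0],[1],[2]):
    q,f=fit([ps[i] for i in use],[.65,.05,.05],[.015,.015,.18],'rack'); print('rack',use,np.round(q,4),round(f)); res.setdefault('rack',q)
np.save('res.npy',res,allow_pickle=True)
im=[p['image'].copy()[:,:,::-1].copy() for p in ps[:2]]
out=[]
for p,m in zip(ps[:2],im):
    m=cv2.resize(m,None,fx=2,fy=2)
    for n,q in res.items():
        if n=='rack':
            u=proj(p,place(rack_segs(),q))
            for a,b in zip(u[::2],u[1::2]): cv2.line(m,tuple(map(int,2*a+.5)),tuple(map(int,2*b+.5)),(0,255,0),1)
        else: cv2.polylines(m,[np.round(2*cv2.convexHull(proj(p,place(bar_box(.044),q)).astype(np.float32))+.5).astype(int)],True,(255,255,0),1)
    out.append(m)
cv2.imwrite('pics/ov.png',np.hstack([out[0][280:860,340:740],out[1][300:880,320:720+0]])); 
cv2.imwrite('pics/ov.png',np.hstack([out[0][280:860,360:760+0][:, :],out[1][300:880,320:720]]))
cv2.imwrite('pics/ov2.png',out[1][300:860,320:960])
E
python3 m.py
```

```text
round [0, 1] [0.4569 0.134  0.0972] 5032
round [0] [0.457  0.1341 0.0755] 2884
round [1] [0.456  0.137  0.0938] 2464
cross [0, 1] [ 0.4693  0.0619 -0.0554] 4758
cross [0] [ 0.4698  0.059  -0.1034] 2592
cross [1] [ 0.468   0.0628 -0.0816] 2592
oblong [0, 1] [ 0.4635 -0.0146  0.1848] 5063
oblong [0] [ 0.4641 -0.0147  0.1648] 2736
oblong [1] [ 0.4621 -0.012   0.2255] 2711
square [0, 1] [ 0.4763 -0.0956 -0.0792] 4417
square [0] [ 0.4761 -0.0989 -0.0863] 2315
square [1] [ 0.4745 -0.0929 -0.085 ] 2531
rack [0, 1, 2] [0.65   0.0493 0.0625] 24277
rack [0, 1] [0.6496 0.0521 0.0612] 16715
rack [0] [0.6522 0.0481 0.0575] 10379
rack [1] [0.6415 0.0511 0.0544] 8733
rack [2] [0.6523 0.0485 0.0582] 9406
```

View pics/ov2.png

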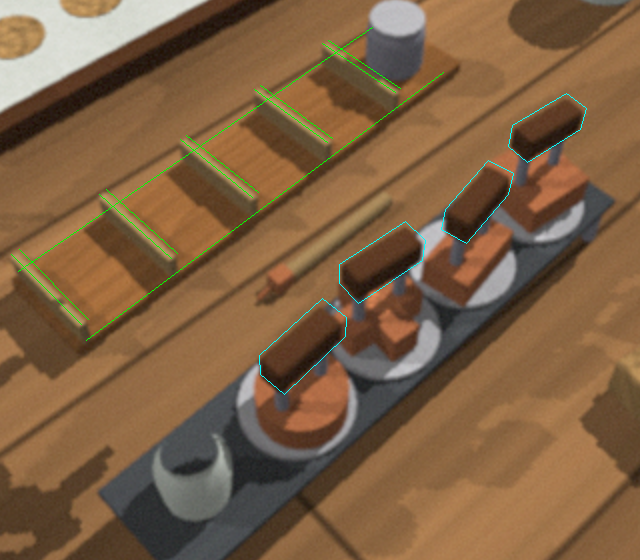

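View pics/ov.png

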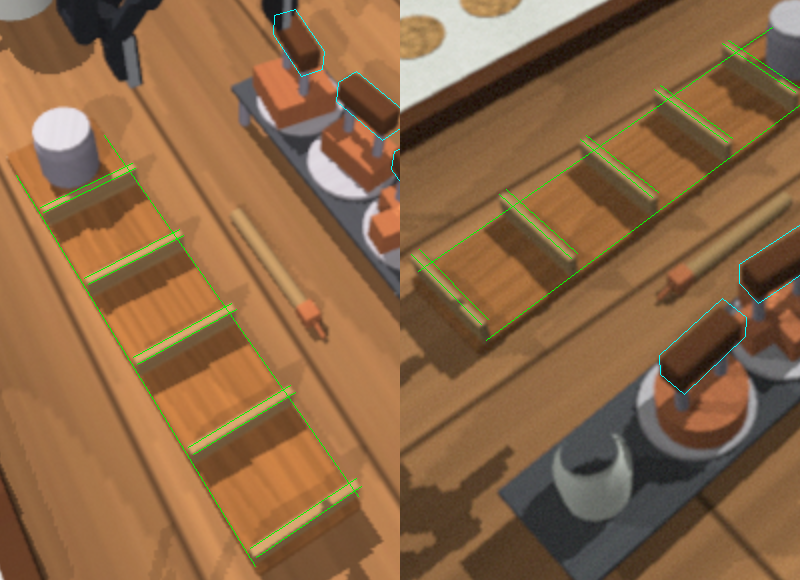

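Overlays match in both views. Side and scene differ by a constant ~3 mm in y for bars and rack alike, so the relative offsets hold. I'll move above the round stamp.

Emit:
carry_out(increments=[{"x": -20,"y": 19,"roll": 0.01},{"x": -32,"y": 31,"roll": 0.02},{"x": -34,"y": 32,"roll": 0.02,"z": -10},{"x": -30,"y": 29,"roll": 0.02,"z": -20},{"x": -18,"y": 17,"roll": 0.01,"z": -20},{"x": -9,"y": 7.5,"roll": 0.01,"z": -10},{},{}], fingers=1)

```text
invalid input
```

```bash
cat > w.py <<'E'
import sys
from h import *
# w.py x y yaw [z0] : refit bar in wrist picture
a=list(map(float,sys.argv[1:])); z0=a[3] if len(a)>3 else .044
p=r.camera('wrist'); q,f=fit([p],a[:3],[.01,.01,.15],'bar',z0)
s=r.state(); R=s['orientation']; print('bar',np.round(q,4),round(f),'tcp',np.round(s['tcp_pos'],4),'toolyaw',round(float(np.arctan2(R[1][1],R[0][1])),3),'open',round(s['opening'],4),'clk',s['clock'])
m=p['image'][:,:,::-1].copy(); cv2.polylines(m,[np.round(cv2.convexHull(proj(p,place(bar_box(z0),q)).astype(np.float32))).astype(int)],True,(255,255,0),1)
cv2.imwrite('pics/w.png',m)
E
python3 w.py .4565 .1355 .09
```

```text
bar [0.4596 0.1346 0.1281] 2566 tcp [0.6    0.     0.2423] toolyaw -0.0 open 0.0852 clk 1.85
```

View pics/w.png

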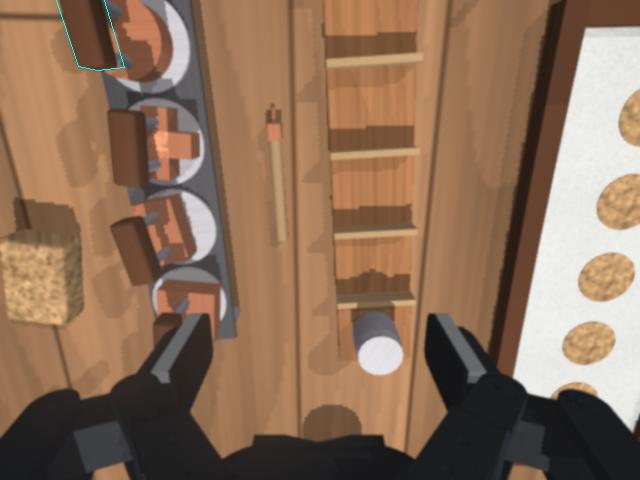

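The call was refused, probably because every row needs all four numbers. I'll write full rows.

Emit:
carry_out(increments=[{"x": -20,"y": 19,"z": 0,"roll": 0.01},{"x": -32,"y": 31,"z": 0,"roll": 0.02},{"x": -34,"y": 32,"z": -10,"roll": 0.02},{"x": -30,"y": 29,"z": -20,"roll": 0.02},{"x": -18,"y": 17,"z": -20,"roll": 0.01},{"x": -9,"y": 7,"z": -10,"roll": 0.01},{"x": 0,"y": 0,"z": 0,"roll": 0},{"x": 0,"y": 0,"z": 0,"roll": 0}], fingers=1)

```text
clock: 2.65
tcp_pos: [0.458, 0.1346, 0.1831]
orientation: [[-0.09, 0.996, 0.001], [0.996, 0.09, -0.0], [-0.0, 0.001, -1.0]]
contact_force: [-0.3, -0.8, 0.4]
opening: 0.0854
grasp_force: 0.0
```

```bash
python3 w.py .4565 .1345 .09
```

```text
bar [0.4587 0.133  0.0873] 3026 tcp [0.4585 0.1344 0.1835] toolyaw 0.089 open 0.0856 clk 2.7
```

View pics/w.png

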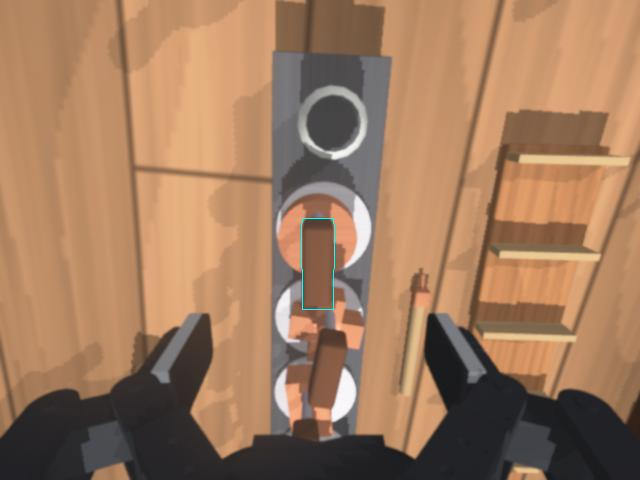

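The wrist view shows the round stamp's bar at (318,265), between the fingers and aligned with them. I'll descend, grip and lift.

Emit:
carry_out(increments=[{"x": 0,"y": -1,"z": -20,"roll": 0},{"x": 0,"y": 0,"z": -26,"roll": 0},{"x": 0,"y": 0,"z": -20,"roll": 0},{"x": 0,"y": 0,"z": -10,"roll": 0},{"x": 0,"y": 0,"z": -5,"roll": 0},{"x": 0,"y": 0,"z": 0,"roll": 0},{"x": 0,"y": 0,"z": 0,"roll": 0}])

```text
clock: 3.4
tcp_pos: [0.458, 0.134, 0.1025]
orientation: [[-0.09, 0.996, 0.002], [0.996, 0.09, 0.0], [0.0, 0.002, -1.0]]
contact_force: [-0.1, -0.3, 0.6]
opening: 0.0853
grasp_force: 0.0
```

Emit:
carry_out(increments=[{"x": 0,"y": 0,"z": 0,"roll": 0},{"x": 0,"y": 0,"z": 0,"roll": 0},{"x": 0,"y": 0,"z": 0,"roll": 0},{"x": 0,"y": 0,"z": 0,"roll": 0},{"x": 0,"y": 0,"z": 0,"roll": 0},{"x": 0,"y": 0,"z": 0,"roll": 0},{"x": 0,"y": 0,"z": 0,"roll": 0},{"x": 0,"y": 0,"z": 0,"roll": 0}], fingers=0)

```text
clock: 4.2
tcp_pos: [0.4573, 0.1341, 0.1016]
orientation: [[-0.09, 0.996, 0.001], [0.996, 0.09, 0.0], [0.0, 0.001, -1.0]]
contact_force: [0.9, 0.8, 1.6]
opening: 0.0175
grasp_force: 59.0
```

Emit:
carry_out(increments=[{"x": 0,"y": 0,"z": 8,"roll": 0},{"x": 0,"y": 0,"z": 25,"roll": 0},{"x": 0,"y": 0,"z": 32,"roll": 0},{"x": 10,"y": 0,"z": 25,"roll": -0.002},{"x": 30,"y": -20,"z": 10,"roll": -0.005},{"x": 35,"y": -35,"z": 0,"roll": -0.005},{"x": 35,"y": -38,"z": 0,"roll": -0.005},{"x": 35,"y": -38,"z": 0,"roll": -0.005},{"x": 30,"y": -35,"z": 0,"roll": -0.005},{"x": 17,"y": -22,"z": 0,"roll": -0.005},{"x": 7,"y": -10,"z": 0,"roll": 0},{"x": 0,"y": 0,"z": 0,"roll": 0}])

```text
clock: 5.4
tcp_pos: [0.6536, -0.0628, 0.2003]
orientation: [[-0.056, 0.998, -0.002], [0.998, 0.056, 0.0], [0.0, -0.002, -1.0]]
contact_force: [-1.3, -0.2, -3.0]
opening: 0.0171
grasp_force: 59.6
```

```bash
cat > rk.py <<'E'
from h import *
ps=[r.camera('wrist')]
q,f=fit(ps,[.651,.0495,.06],[.01,.01,.06],'rack')
s=r.state(); print('rack',np.round(q,4),round(f),'tcp',np.round(s['tcp_pos'],4),'grip',s['grasp_force'],s['opening'],s['clock'])
for y in(.114,.038,-.038,-.114): print(np.round(place([[0,y,0]],q)[0,:2],4))
m=ps[0]['image'][:,:,::-1].copy()
u=proj(ps[0],place(rack_segs(),q))
for a,b in zip(u[::2],u[1::2]): cv2.line(m,tuple(map(int,np.round(a))),tuple(map(int,np.round(b))),(0,255,0),1)
cv2.imwrite('pics/rk.png',m)
E
python3 rk.py
```

```text
rack [0.6517 0.0486 0.0565] 5720 tcp [ 0.6531 -0.0615  0.2005] grip 59.55522358417511 0.017231065832172713 5.45
[0.6452 0.1624]
[0.6495 0.0865]
[0.6538 0.0107]
[ 0.6581 -0.0652]
```

View pics/rk.png

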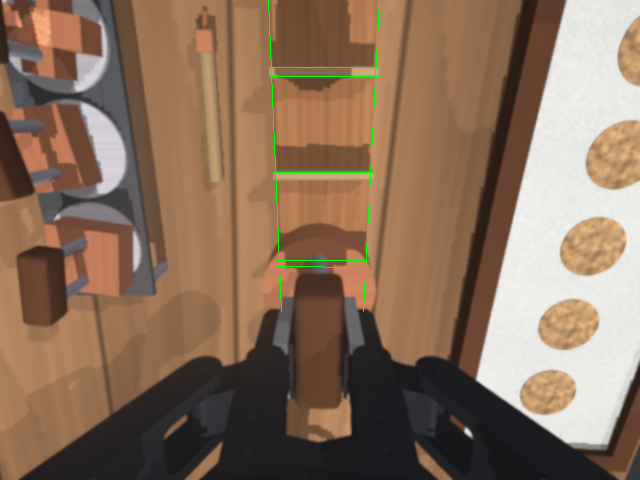

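The rack fit is tight: partitions at rows 72, 176 and 264 line up. I'll check the held stamp's offset from the TCP.

```bash
python3 w.py .6533 -.0617 .056 .1425; python3 -c "
from h import *
print(np.mean([(r.camera('wrist'),r.state()['tcp_pos'])[1] for _ in range(4)],0))"
```

```text
bar [ 0.6528 -0.0632 -0.0095] 3333 tcp [ 0.6529 -0.0607  0.2007] toolyaw 0.058 open 0.0171 clk 5.5
[ 0.65308091 -0.06015665  0.20126663]
```

Emit:
carry_out(increments=[{"x": 3,"y": -2,"z": -15,"roll": 0},{"x": 2,"y": -1,"z": -25,"roll": 0},{"x": 0,"y": 0,"z": -25,"roll": 0},{"x": 0,"y": 0,"z": -20,"roll": 0},{"x": 0,"y": 0,"z": -15,"roll": 0},{"x": 0,"y": 0,"z": -10,"roll": 0},{"x": 0,"y": 0,"z": -5,"roll": 0},{"x": 0,"y": 0,"z": 0,"roll": 0},{"x": 0,"y": 0,"z": 0,"roll": 0},{"x": 0,"y": 0,"z": 0,"roll": 0}])

```text
clock: 6.7
tcp_pos: [0.6597, -0.0647, 0.0877]
orientation: [[-0.058, 0.998, 0.002], [0.998, 0.058, -0.0], [-0.001, 0.002, -1.0]]
contact_force: [0.4, -0.1, -3.0]
opening: 0.0173
grasp_force: 59.5
```

Emit:
carry_out(increments=[{"x": -1.5,"y": 1,"z": -5,"roll": 0},{"x": 0,"y": 0,"z": -5,"roll": 0},{"x": 0,"y": 0,"z": -3,"roll": 0},{"x": 0,"y": 0,"z": -1,"roll": 0},{"x": 0,"y": 0,"z": -1,"roll": 0},{"x": 0,"y": 0,"z": -1,"roll": 0},{"x": 0,"y": 0,"z": 0,"roll": 0},{"x": 0,"y": 0,"z": 0,"roll": 0},{"x": 0,"y": 0,"z": 0,"roll": 0}])

```text
clock: 7.6
tcp_pos: [0.6574, -0.0635, 0.0705]
orientation: [[-0.058, 0.998, 0.0], [0.998, 0.058, -0.0], [-0.0, 0.0, -1.0]]
contact_force: [0.6, 0.6, -2.8]
opening: 0.0172
grasp_force: 59.5
```

Emit:
carry_out(increments=[{"x": 0,"y": 0,"z": -0.5,"roll": 0},{"x": 0,"y": 0,"z": -0.5,"roll": 0},{"x": 0,"y": 0,"z": 0,"roll": 0},{"x": 0,"y": 0,"z": 0,"roll": 0}])

```text
clock: 8.0
tcp_pos: [0.6574, -0.0636, 0.0696]
orientation: [[-0.058, 0.998, 0.0], [0.998, 0.058, -0.0], [-0.0, 0.0, -1.0]]
contact_force: [-1.4, -0.1, -0.8]
opening: 0.0172
grasp_force: 59.8
```

Emit:
carry_out(increments=[{"x": 0,"y": 0,"z": -0.4,"roll": 0},{"x": 0,"y": 0,"z": 0,"roll": 0}])

```text
clock: 8.2
tcp_pos: [0.6576, -0.0636, 0.0696]
orientation: [[-0.058, 0.998, 0.001], [0.998, 0.058, -0.0], [-0.0, 0.001, -1.0]]
contact_force: [-2.5, 0.7, 4.1]
opening: 0.0172
grasp_force: 60.4
```

Emit:
carry_out(increments=[{"x": 0,"y": 0,"z": 0,"roll": 0},{"x": 0,"y": 0,"z": 0,"roll": 0},{"x": 0,"y": 0,"z": 0,"roll": 0},{"x": 0,"y": 0,"z": 0,"roll": 0},{"x": 0,"y": 0,"z": 0,"roll": 0},{"x": 0,"y": 0,"z": 0,"roll": 0},{"x": 0,"y": 0,"z": 10,"roll": 0},{"x": 0,"y": 0,"z": 30,"roll": 0},{"x": 0,"y": 0,"z": 40,"roll": 0},{"x": 0,"y": 0,"z": 35,"roll": 0},{"x": 0,"y": 0,"z": 15,"roll": 0},{"x": 0,"y": 0,"z": 0,"roll": 0}], fingers=1)

```text
clock: 9.4
tcp_pos: [0.6592, -0.0639, 0.2031]
orientation: [[-0.058, 0.998, 0.006], [0.998, 0.058, -0.001], [-0.002, 0.006, -1.0]]
contact_force: [0.1, 1.2, 0.4]
opening: 0.0854
grasp_force: 0.0
```

```bash
python3 w.py .658 -.065 .057 .012
```

```text
bar [ 0.6587 -0.0648  0.039 ] 2911 tcp [ 0.6579 -0.0636  0.2001] toolyaw 0.058 open 0.0856 clk 9.45
```

View pics/w.png

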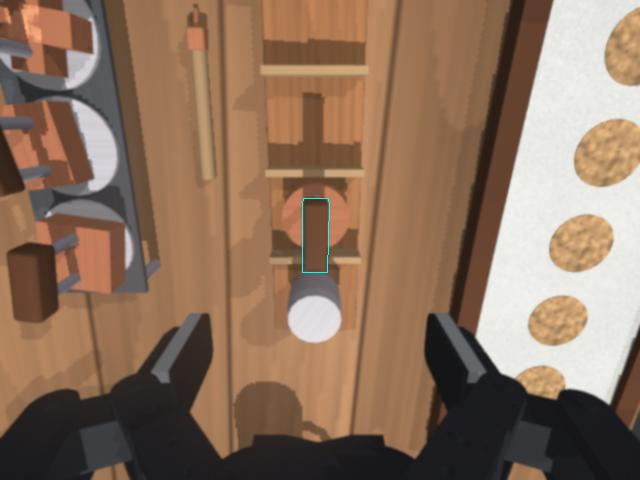

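The round stamp stands upright in the rightmost bay (bar at 315,235), within 1 mm of the middle. Next is the cross.

Emit:
carry_out(increments=[{"x": -15,"y": 10,"z": 0,"roll": -0.013},{"x": -30,"y": 20,"z": 0,"roll": -0.02},{"x": -36,"y": 24,"z": 0,"roll": -0.025},{"x": -36,"y": 24,"z": 0,"roll": -0.025},{"x": -34,"y": 22,"z": -5,"roll": -0.025},{"x": -24,"y": 15,"z": -5,"roll": -0.02},{"x": -14,"y": 9,"z": -5,"roll": -0.01},{"x": 0,"y": 0,"z": 0,"roll": 0},{"x": 0,"y": 0,"z": 0,"roll": 0},{"x": 0,"y": 0,"z": 0,"roll": 0}])

```text
clock: 10.45
tcp_pos: [0.4686, 0.06, 0.1834]
orientation: [[0.08, 0.997, -0.001], [0.997, -0.08, -0.0], [-0.0, -0.001, -1.0]]
contact_force: [0.1, 0.0, 0.4]
opening: 0.0859
grasp_force: 0.0
```

```bash
python3 w.py .469 .060 -.08
```

```text
bar [ 0.471   0.0582 -0.0903] 3081 tcp [0.4688 0.0599 0.1836] toolyaw -0.081 open 0.0852 clk 10.5
```

Emit:
carry_out(increments=[{"x": 2,"y": -2,"z": -20,"roll": -0.01},{"x": 0,"y": 0,"z": -26,"roll": 0},{"x": 0,"y": 0,"z": -20,"roll": 0},{"x": 0,"y": 0,"z": -10,"roll": 0},{"x": 0,"y": 0,"z": -5,"roll": 0},{"x": 0,"y": 0,"z": 0,"roll": 0},{"x": 0,"y": 0,"z": 0,"roll": 0}])

```text
clock: 11.2
tcp_pos: [0.4711, 0.0584, 0.1039]
orientation: [[0.09, 0.996, 0.001], [0.996, -0.09, 0.0], [0.0, 0.001, -1.0]]
contact_force: [-0.4, -0.5, 0.0]
opening: 0.0852
grasp_force: 0.0
```

Emit:
carry_out(increments=[{"x": 0,"y": 0,"z": 0,"roll": 0},{"x": 0,"y": 0,"z": 0,"roll": 0},{"x": 0,"y": 0,"z": 0,"roll": 0},{"x": 0,"y": 0,"z": 0,"roll": 0},{"x": 0,"y": 0,"z": 0,"roll": 0},{"x": 0,"y": 0,"z": 0,"roll": 0},{"x": 0,"y": 0,"z": 0,"roll": 0},{"x": 0,"y": 0,"z": 0,"roll": 0}], fingers=0)

```text
clock: 12.0
tcp_pos: [0.4704, 0.0585, 0.1032]
orientation: [[0.09, 0.996, 0.0], [0.996, -0.09, 0.0], [0.0, 0.0, -1.0]]
contact_force: [-1.5, 0.6, 5.0]
opening: 0.0169
grasp_force: 59.7
```

Emit:
carry_out(increments=[{"x": 0,"y": 0,"z": 8,"roll": 0},{"x": 0,"y": 0,"z": 25,"roll": 0},{"x": 0,"y": 0,"z": 32,"roll": 0},{"x": 10,"y": 0,"z": 22,"roll": 0.01},{"x": 27,"y": -6,"z": 10,"roll": 0.02},{"x": 34,"y": -9,"z": 0,"roll": 0.025},{"x": 34,"y": -10,"z": 0,"roll": 0.025},{"x": 34,"y": -10,"z": 0,"roll": 0.025},{"x": 25,"y": -8,"z": 0,"roll": 0.025},{"x": 14,"y": -3,"z": 0,"roll": 0.017},{"x": 5,"y": -1,"z": 0,"roll": 0},{"x": 0,"y": 0,"z": 0,"roll": 0}])

```text
clock: 13.2
tcp_pos: [0.653, 0.0114, 0.199]
orientation: [[-0.056, 0.998, -0.002], [0.998, 0.056, 0.0], [0.0, -0.002, -1.0]]
contact_force: [-0.3, -1.0, -3.3]
opening: 0.0175
grasp_force: 59.6
```

Emit:
carry_out(increments=[{"x": 0,"y": 0,"z": -12,"roll": 0},{"x": 0,"y": 0,"z": -25,"roll": 0},{"x": 0,"y": 0,"z": -25,"roll": 0},{"x": 0,"y": 0,"z": -20,"roll": 0},{"x": 0,"y": 0,"z": -15,"roll": 0},{"x": 0,"y": 0,"z": -8,"roll": 0},{"x": 0,"y": 0,"z": -4,"roll": 0},{"x": 0,"y": 0,"z": 0,"roll": 0},{"x": 0,"y": 0,"z": 0,"roll": 0},{"x": 0,"y": 0,"z": 0,"roll": 0}])

```text
clock: 14.2
tcp_pos: [0.6541, 0.0114, 0.0922]
orientation: [[-0.057, 0.998, 0.002], [0.998, 0.057, -0.0], [-0.0, 0.002, -1.0]]
contact_force: [0.6, 0.4, -2.9]
opening: 0.017
grasp_force: 59.5
```

Position is right. Lowering 20 mm to just above the floor, then finer.

Emit:
carry_out(increments=[{"x": 0,"y": -0.5,"z": -6,"roll": 0},{"x": 0,"y": 0,"z": -6,"roll": 0},{"x": 0,"y": 0,"z": -4,"roll": 0},{"x": 0,"y": 0,"z": -2,"roll": 0},{"x": 0,"y": 0,"z": -1,"roll": 0},{"x": 0,"y": 0,"z": -1,"roll": 0},{"x": 0,"y": 0,"z": 0,"roll": 0},{"x": 0,"y": 0,"z": 0,"roll": 0},{"x": 0,"y": 0,"z": 0,"roll": 0}])

```text
clock: 15.1
tcp_pos: [0.6535, 0.011, 0.0713]
orientation: [[-0.057, 0.998, 0.001], [0.998, 0.057, -0.0], [-0.0, 0.001, -1.0]]
contact_force: [-1.8, 0.2, 0.3]
opening: 0.0169
grasp_force: 60.0
```

Emit:
carry_out(increments=[{"x": 0,"y": 0,"z": -0.5,"roll": 0},{"x": 0,"y": 0,"z": -0.3,"roll": 0},{"x": 0,"y": 0,"z": 0,"roll": 0},{"x": 0,"y": 0,"z": 0,"roll": 0}])

```text
clock: 15.5
tcp_pos: [0.6536, 0.0109, 0.0713]
orientation: [[-0.057, 0.998, 0.001], [0.998, 0.057, -0.0], [-0.0, 0.001, -1.0]]
contact_force: [-4.3, -0.2, 7.2]
opening: 0.017
grasp_force: 61.0
```

Emit:
carry_out(increments=[{"x": 0,"y": 0,"z": 0,"roll": 0},{"x": 0,"y": 0,"z": 0,"roll": 0},{"x": 0,"y": 0,"z": 0,"roll": 0},{"x": 0,"y": 0,"z": 0,"roll": 0},{"x": 0,"y": 0,"z": 0,"roll": 0},{"x": 0,"y": 0,"z": 0,"roll": 0},{"x": 0,"y": 0,"z": 10,"roll": 0},{"x": 0,"y": 0,"z": 30,"roll": 0},{"x": 0,"y": 0,"z": 40,"roll": 0},{"x": 0,"y": 0,"z": 35,"roll": 0},{"x": 0,"y": 0,"z": 15,"roll": 0},{"x": 0,"y": 0,"z": 0,"roll": 0}], fingers=1)

```text
clock: 16.7
tcp_pos: [0.6552, 0.0109, 0.2043]
orientation: [[-0.057, 0.998, 0.007], [0.998, 0.057, -0.0], [-0.001, 0.006, -1.0]]
contact_force: [0.1, -0.5, -0.1]
opening: 0.0854
grasp_force: 0.0
```

```bash
python3 w.py .654 .0107 .057 .012
```

```text
bar [0.6543 0.0109 0.0856] 2008 tcp [0.654  0.0109 0.2013] toolyaw 0.057 open 0.0853 clk 16.75
```

View pics/w.png

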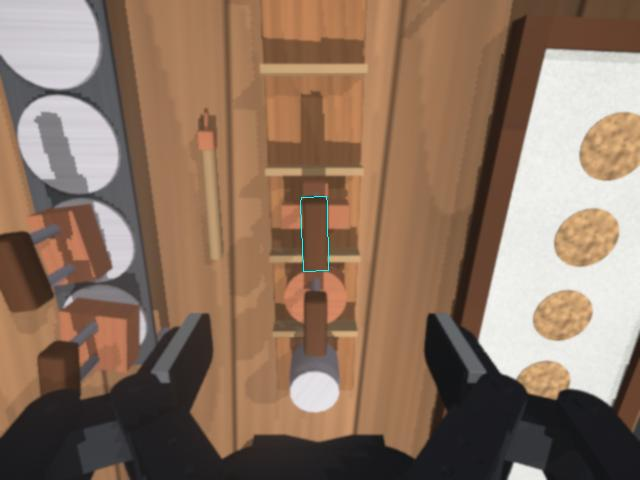

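The cross is centred in the second bay from the right (bar at 314,234), with the round still upright beside it (315,320). Next is the oblong.

Emit:
carry_out(increments=[{"x": -15,"y": -2,"z": 0,"roll": 0.013},{"x": -30,"y": -4,"z": 0,"roll": 0.02},{"x": -36,"y": -5,"z": 0,"roll": 0.02},{"x": -36,"y": -5,"z": 0,"roll": 0.02},{"x": -34,"y": -5,"z": -5,"roll": 0.02},{"x": -24,"y": -4,"z": -6,"roll": 0.02},{"x": -14,"y": -2,"z": -6,"roll": 0.01},{"x": 0,"y": 0,"z": 0,"roll": 0},{"x": 0,"y": 0,"z": 0,"roll": 0},{"x": 0,"y": 0,"z": 0,"roll": 0}])

```text
clock: 17.75
tcp_pos: [0.4646, -0.0159, 0.1826]
orientation: [[-0.179, 0.984, -0.001], [0.984, 0.179, 0.0], [0.0, -0.001, -1.0]]
contact_force: [-0.2, 0.1, -0.1]
opening: 0.0858
grasp_force: 0.0
```

```bash
python3 w.py .465 -.016 .18
```

```text
bar [ 0.465  -0.0167  0.1808] 3038 tcp [ 0.4648 -0.0159  0.1829] toolyaw 0.18 open 0.0855 clk 17.8
```

Emit:
carry_out(increments=[{"x": 0,"y": -0.5,"z": -20,"roll": 0},{"x": 0,"y": 0,"z": -26,"roll": 0},{"x": 0,"y": 0,"z": -20,"roll": 0},{"x": 0,"y": 0,"z": -10,"roll": 0},{"x": 0,"y": 0,"z": -4,"roll": 0},{"x": 0,"y": 0,"z": 0,"roll": 0},{"x": 0,"y": 0,"z": 0,"roll": 0}])

```text
clock: 18.5
tcp_pos: [0.4652, -0.0166, 0.1042]
orientation: [[-0.179, 0.984, 0.002], [0.984, 0.179, -0.0], [-0.0, 0.002, -1.0]]
contact_force: [0.6, -0.1, 1.1]
opening: 0.0853
grasp_force: 0.0
```

Emit:
carry_out(increments=[{"x": 0,"y": 0,"z": 0,"roll": 0},{"x": 0,"y": 0,"z": 0,"roll": 0},{"x": 0,"y": 0,"z": 0,"roll": 0},{"x": 0,"y": 0,"z": 0,"roll": 0},{"x": 0,"y": 0,"z": 0,"roll": 0},{"x": 0,"y": 0,"z": 0,"roll": 0},{"x": 0,"y": 0,"z": 0,"roll": 0},{"x": 0,"y": 0,"z": 0,"roll": 0}], fingers=0)

```text
clock: 19.3
tcp_pos: [0.4644, -0.0166, 0.1034]
orientation: [[-0.179, 0.984, 0.0], [0.984, 0.179, -0.0], [-0.0, 0.0, -1.0]]
contact_force: [-1.3, 0.0, 5.2]
opening: 0.0172
grasp_force: 59.6
```

Emit:
carry_out(increments=[{"x": 0,"y": 0,"z": 8,"roll": 0},{"x": 0,"y": 0,"z": 25,"roll": 0},{"x": 0,"y": 0,"z": 32,"roll": 0},{"x": 10,"y": 4,"z": 22,"roll": -0.01},{"x": 27,"y": 15,"z": 10,"roll": -0.02},{"x": 34,"y": 20,"z": 0,"roll": -0.02},{"x": 34,"y": 20,"z": 0,"roll": -0.02},{"x": 34,"y": 20,"z": 0,"roll": -0.02},{"x": 26,"y": 14,"z": 0,"roll": -0.02},{"x": 14,"y": 7,"z": 0,"roll": -0.013},{"x": 6,"y": 3,"z": 0,"roll": 0},{"x": 0,"y": 0,"z": 0,"roll": 0}])

```text
clock: 20.5
tcp_pos: [0.649, 0.0867, 0.1991]
orientation: [[-0.058, 0.998, -0.002], [0.998, 0.058, -0.0], [-0.0, -0.002, -1.0]]
contact_force: [-1.0, -0.0, -3.6]
opening: 0.0169
grasp_force: 59.8
```

Emit:
carry_out(increments=[{"x": 0,"y": 0,"z": -12,"roll": 0},{"x": 0,"y": 0,"z": -25,"roll": 0},{"x": 0,"y": 0,"z": -25,"roll": 0},{"x": 0,"y": 0,"z": -20,"roll": 0},{"x": 0,"y": 0,"z": -15,"roll": 0},{"x": 0,"y": 0,"z": -8,"roll": 0},{"x": 0,"y": 0,"z": -4,"roll": 0},{"x": 0,"y": 0,"z": 0,"roll": 0},{"x": 0,"y": 0,"z": 0,"roll": 0},{"x": 0,"y": 0,"z": 0,"roll": 0}])

```text
clock: 21.5
tcp_pos: [0.6501, 0.0865, 0.0925]
orientation: [[-0.057, 0.998, 0.002], [0.998, 0.057, 0.0], [-0.0, 0.002, -1.0]]
contact_force: [0.1, 0.1, -4.5]
opening: 0.0171
grasp_force: 59.7
```

Emit:
carry_out(increments=[{"x": 0,"y": 0,"z": -6,"roll": 0},{"x": 0,"y": 0,"z": -6,"roll": 0},{"x": 0,"y": 0,"z": -4,"roll": 0},{"x": 0,"y": 0,"z": -2,"roll": 0},{"x": 0,"y": 0,"z": -1,"roll": 0},{"x": 0,"y": 0,"z": -1,"roll": 0},{"x": 0,"y": 0,"z": 0,"roll": 0},{"x": 0,"y": 0,"z": 0,"roll": 0},{"x": 0,"y": 0,"z": 0,"roll": 0}])

```text
clock: 22.4
tcp_pos: [0.6495, 0.0865, 0.0715]
orientation: [[-0.057, 0.998, 0.001], [0.998, 0.057, 0.0], [-0.0, 0.001, -1.0]]
contact_force: [-1.2, -0.4, -0.4]
opening: 0.0171
grasp_force: 60.2
```

Emit:
carry_out(increments=[{"x": 0,"y": 0,"z": -0.5,"roll": 0},{"x": 0,"y": 0,"z": -0.3,"roll": 0},{"x": 0,"y": 0,"z": 0,"roll": 0},{"x": 0,"y": 0,"z": 0,"roll": 0}])

```text
clock: 22.8
tcp_pos: [0.6496, 0.0865, 0.0715]
orientation: [[-0.057, 0.998, 0.001], [0.998, 0.057, -0.0], [-0.0, 0.001, -1.0]]
contact_force: [-4.5, -0.5, 5.8]
opening: 0.017
grasp_force: 61.3
```

Emit:
carry_out(increments=[{"x": 0,"y": 0,"z": 0,"roll": 0},{"x": 0,"y": 0,"z": 0,"roll": 0},{"x": 0,"y": 0,"z": 0,"roll": 0},{"x": 0,"y": 0,"z": 0,"roll": 0},{"x": 0,"y": 0,"z": 0,"roll": 0},{"x": 0,"y": 0,"z": 0,"roll": 0},{"x": 0,"y": 0,"z": 10,"roll": 0},{"x": 0,"y": 0,"z": 30,"roll": 0},{"x": 0,"y": 0,"z": 40,"roll": 0},{"x": 0,"y": 0,"z": 35,"roll": 0},{"x": 0,"y": 0,"z": 15,"roll": 0},{"x": 0,"y": 0,"z": 0,"roll": 0}], fingers=1)

```text
clock: 24.0
tcp_pos: [0.6512, 0.0866, 0.2045]
orientation: [[-0.057, 0.998, 0.007], [0.998, 0.057, 0.0], [-0.0, 0.007, -1.0]]
contact_force: [0.9, 0.3, 0.1]
opening: 0.0851
grasp_force: 0.0
```

```bash
python3 w.py .6495 .0865 .057 .012
```

```text
bar [0.6505 0.0869 0.0543] 2922 tcp [0.6499 0.0865 0.2015] toolyaw 0.057 open 0.0853 clk 24.05
```

Emit:
carry_out(increments=[{"x": -12,"y": -13,"z": 0,"roll": -0.013},{"x": -26,"y": -28,"z": 0,"roll": -0.02},{"x": -33,"y": -36,"z": 0,"roll": -0.025},{"x": -33,"y": -36,"z": 0,"roll": -0.025},{"x": -32,"y": -34,"z": -5,"roll": -0.025},{"x": -24,"y": -25,"z": -6,"roll": -0.025},{"x": -13,"y": -13,"z": -6,"roll": -0.01},{"x": 0,"y": 0,"z": 0,"roll": 0},{"x": 0,"y": 0,"z": 0,"roll": 0},{"x": 0,"y": 0,"z": 0,"roll": 0}])

```text
clock: 25.05
tcp_pos: [0.4765, -0.0978, 0.1826]
orientation: [[0.085, 0.996, -0.001], [0.996, -0.085, 0.001], [0.001, -0.001, -1.0]]
contact_force: [0.6, 0.3, 0.5]
opening: 0.0852
grasp_force: 0.0
```

```bash
python3 w.py .4765 -.0985 -.085
```

```text
bar [ 0.4774 -0.0981 -0.1039] 3262 tcp [ 0.4767 -0.0978  0.1829] toolyaw -0.085 open 0.0852 clk 25.1
```

Emit:
carry_out(increments=[{"x": 0.5,"y": -0.5,"z": -20,"roll": -0.015},{"x": 0,"y": 0,"z": -26,"roll": 0},{"x": 0,"y": 0,"z": -20,"roll": 0},{"x": 0,"y": 0,"z": -10,"roll": 0},{"x": 0,"y": 0,"z": -4,"roll": 0},{"x": 0,"y": 0,"z": 0,"roll": 0},{"x": 0,"y": 0,"z": 0,"roll": 0}])

```text
clock: 25.8
tcp_pos: [0.4776, -0.0991, 0.1044]
orientation: [[0.1, 0.995, 0.002], [0.995, -0.1, -0.0], [-0.0, 0.002, -1.0]]
contact_force: [0.2, 0.2, 0.4]
opening: 0.0855
grasp_force: 0.0
```

Emit:
carry_out(increments=[{"x": 0,"y": 0,"z": 0,"roll": 0},{"x": 0,"y": 0,"z": 0,"roll": 0},{"x": 0,"y": 0,"z": 0,"roll": 0},{"x": 0,"y": 0,"z": 0,"roll": 0},{"x": 0,"y": 0,"z": 0,"roll": 0},{"x": 0,"y": 0,"z": 0,"roll": 0},{"x": 0,"y": 0,"z": 0,"roll": 0},{"x": 0,"y": 0,"z": 0,"roll": 0}], fingers=0)

```text
clock: 26.6
tcp_pos: [0.4767, -0.0991, 0.1035]
orientation: [[0.101, 0.995, -0.0], [0.995, -0.101, -0.0], [-0.0, -0.0, -1.0]]
contact_force: [-4.3, -0.3, 4.6]
opening: 0.0168
grasp_force: 59.3
```

Emit:
carry_out(increments=[{"x": 0,"y": 0,"z": 8,"roll": 0},{"x": 0,"y": 0,"z": 25,"roll": 0},{"x": 0,"y": 0,"z": 32,"roll": 0},{"x": 5,"y": 8,"z": 22,"roll": 0.007},{"x": 16,"y": 25,"z": 10,"roll": 0.02},{"x": 25,"y": 38,"z": 0,"roll": 0.025},{"x": 27,"y": 42,"z": 0,"roll": 0.025},{"x": 27,"y": 42,"z": 0,"roll": 0.025},{"x": 25,"y": 38,"z": 0,"roll": 0.025},{"x": 22,"y": 34,"z": 0,"roll": 0.02},{"x": 14,"y": 22,"z": 0,"roll": 0.01},{"x": 7,"y": 12,"z": 0,"roll": 0}])

```text
clock: 27.8
tcp_pos: [0.645, 0.1645, 0.1991]
orientation: [[-0.058, 0.998, -0.001], [0.998, 0.058, 0.0], [0.0, -0.001, -1.0]]
contact_force: [-0.1, -0.8, -4.0]
opening: 0.0175
grasp_force: 59.5
```

Emit:
carry_out(increments=[{"x": 0,"y": 0,"z": 0,"roll": 0},{"x": 0,"y": 0,"z": -12,"roll": 0},{"x": 0,"y": 0,"z": -25,"roll": 0},{"x": 0,"y": 0,"z": -25,"roll": 0},{"x": 0,"y": 0,"z": -20,"roll": 0},{"x": 0,"y": 0,"z": -15,"roll": 0},{"x": 0,"y": 0,"z": -8,"roll": 0},{"x": 0,"y": 0,"z": -4,"roll": 0},{"x": 0,"y": 0,"z": 0,"roll": 0},{"x": 0,"y": 0,"z": 0,"roll": 0},{"x": 0,"y": 0,"z": 0,"roll": 0}])

```text
clock: 28.9
tcp_pos: [0.6456, 0.1621, 0.0927]
orientation: [[-0.056, 0.998, 0.002], [0.998, 0.056, 0.0], [0.0, 0.002, -1.0]]
contact_force: [0.0, 0.2, -3.8]
opening: 0.0169
grasp_force: 59.5
```

Emit:
carry_out(increments=[{"x": 0,"y": 0,"z": -6,"roll": 0},{"x": 0,"y": 0,"z": -6,"roll": 0},{"x": 0,"y": 0,"z": -4,"roll": 0},{"x": 0,"y": 0,"z": -2,"roll": 0},{"x": 0,"y": 0,"z": -1,"roll": 0},{"x": 0,"y": 0,"z": -1,"roll": 0},{"x": 0,"y": 0,"z": 0,"roll": 0},{"x": 0,"y": 0,"z": 0,"roll": 0},{"x": 0,"y": 0,"z": 0,"roll": 0}])

```text
clock: 29.8
tcp_pos: [0.645, 0.162, 0.0716]
orientation: [[-0.056, 0.998, 0.001], [0.998, 0.056, 0.0], [0.0, 0.001, -1.0]]
contact_force: [-0.2, 0.2, -1.7]
opening: 0.0169
grasp_force: 59.9
```

Emit:
carry_out(increments=[{"x": 0,"y": 0,"z": -0.5,"roll": 0},{"x": 0,"y": 0,"z": -0.3,"roll": 0},{"x": 0,"y": 0,"z": 0,"roll": 0},{"x": 0,"y": 0,"z": 0,"roll": 0}])

```text
clock: 30.2
tcp_pos: [0.6451, 0.162, 0.0716]
orientation: [[-0.056, 0.998, 0.001], [0.998, 0.056, 0.0], [0.0, 0.001, -1.0]]
contact_force: [-5.1, -1.2, 6.2]
opening: 0.0171
grasp_force: 60.8
```

Emit:
carry_out(increments=[{"x": 0,"y": 0,"z": 0,"roll": 0},{"x": 0,"y": 0,"z": 0,"roll": 0},{"x": 0,"y": 0,"z": 0,"roll": 0},{"x": 0,"y": 0,"z": 0,"roll": 0},{"x": 0,"y": 0,"z": 0,"roll": 0},{"x": 0,"y": 0,"z": 0,"roll": 0},{"x": 0,"y": 0,"z": 10,"roll": 0},{"x": 0,"y": 0,"z": 30,"roll": 0},{"x": 0,"y": 0,"z": 40,"roll": 0},{"x": 0,"y": 0,"z": 35,"roll": 0},{"x": 0,"y": 0,"z": 15,"roll": 0},{"x": 0,"y": 0,"z": 0,"roll": 0}], fingers=1)

```text
clock: 31.4
tcp_pos: [0.6467, 0.1623, 0.2048]
orientation: [[-0.056, 0.998, 0.007], [0.998, 0.056, 0.001], [0.001, 0.007, -1.0]]
contact_force: [-0.4, -0.0, -0.8]
opening: 0.0855
grasp_force: 0.0
```

```bash
python3 w.py .6452 .1624 .057 .012; python3 -c "
from h import *
p=r.camera('side');save(p,'side1.png')"
```

```text
bar [0.6457 0.1628 0.0552] 2942 tcp [0.6454 0.1621 0.2017] toolyaw 0.056 open 0.0856 clk 31.45
```

View pics/w.png

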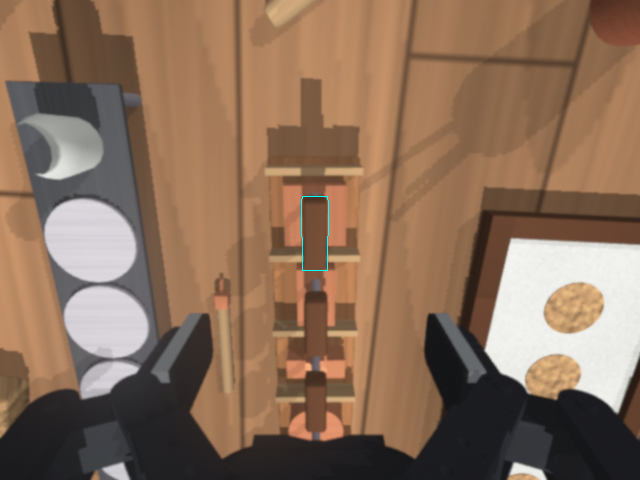

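View pics/side1.png

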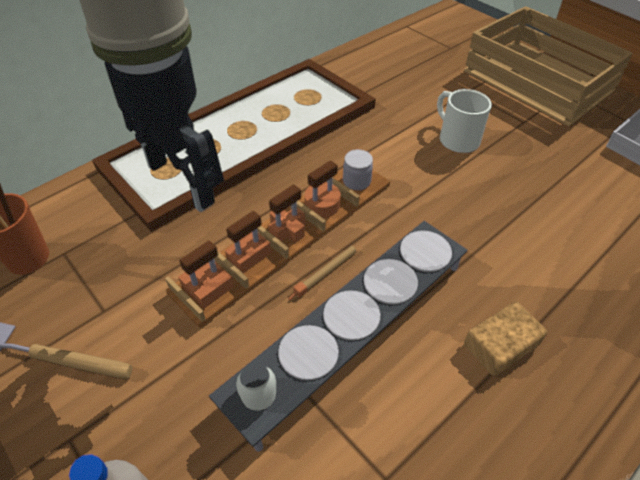

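The side view shows all four upright in the rack. From the left bay they are square (205,280), oblong (247,250), cross (288,222) and round (322,195). The dishes are empty and the gripper is clear.

```bash
python3 -c "
from bench import r
print(r.job_done())"
```

```text
the job is handed in; nothing more can be done
None
```

All four stamps stand upright in the rack in reverse order (left to right: square, oblong, cross, round), each measured within about 1 mm of its bay's middle, and the job was handed in at about 31 s on the robot's clock.

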